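# Heft three tea tins, stand up the lightest and hold up the heaviest

### The job

The three closed tea tins on the worktop look alike and only hefting tells them apart: first stand the lightest one upright in the middle of the small round photo stand and let go of it, leaving the middle-weight one standing upright on the worktop. Then pick up the heaviest and finish while holding it still and upright in the gripper, with its base at least 20 cm above the worktop and touching nothing else. Never let a tin topple, and do not disturb the teapot, the mug or the tape roll.

Things in the scene. Friction and masses are not known exactly. Their poses are not given: they have to be found in the camera images.
- tin_a_center (a point): one of three outwardly identical closed round tea tins, green with a white paper band and a flat brass lid; 54 mm in diameter, 66 mm tall, straight sides, rigid, cannot be opened. This point is its centre, half-way up (33 mm above its base); its z axis points up when it stands upright. One weighs 0.12 to 0.18 kg, one 0.35 to 0.49 kg and one 0.63 to 0.87 kg; their places are drawn afresh each time, so neither place nor looks tells their weights
- tin_b_center (a point): one of three outwardly identical closed round tea tins, green with a white paper band and a flat brass lid; 54 mm in diameter, 66 mm tall, straight sides, rigid, cannot be opened. This point is its centre, half-way up (33 mm above its base); its z axis points up when it stands upright. One weighs 0.12 to 0.18 kg, one 0.35 to 0.49 kg and one 0.63 to 0.87 kg; their places are drawn afresh each time, so neither place nor looks tells their weights
- tin_c_center (a point): one of three outwardly identical closed round tea tins, green with a white paper band and a flat brass lid; 54 mm in diameter, 66 mm tall, straight sides, rigid, cannot be opened. This point is its centre, half-way up (33 mm above its base); its z axis points up when it stands upright. One weighs 0.12 to 0.18 kg, one 0.35 to 0.49 kg and one 0.63 to 0.87 kg; their places are drawn afresh each time, so neither place nor looks tells their weights
- stand_top (a point): centre of the top face of the photo stand, 80 mm above the worktop: a round wooden top with a cork face, 70 mm in diameter and 16 mm thick, on a slim dark stem (22 mm) and a round foot 90 mm in diameter. The stand is fixed to the worktop
- teapot: turquoise teapot with a steel lid, 92 x 147 x 87 mm (spout to handle along its own y), loose, a bystander; its origin is the centre of its underside
- mug: dark blue mug, 68 x 90 x 62 mm (handle along its own -y), loose, a bystander; its origin is the centre of its underside
- tape_roll: roll of brown packing tape lying flat, 79 mm in diameter, 37 mm tall, loose, a bystander; its origin is the centre of its underside
Things that resemble listed ones, but are neither listed nor needed, are in the scene too. Of the things that look like the part that bears stand_top, the larger one is meant. Leave any red look-alike of the part that bears tin_c_center alone.

How it is judged:
On the way, in this order (a step that is already met when the one before it is completed fails the run):
1. the lightest tin stands released, upright and central on the photo stand (((horizontal distance between tin_a_center and stand_top below 0.015 m and height (world z) of tin_a_center between 0.105 and 0.121 m and contact force between tin_a and stand between 0.5 and 2.6 N and angle between tin_a_center's own z axis and vertical below 0.1 rad and linear speed of tin_a below 0.03 m/s and contact force between the fingers and tin_a below 0.1 N) or (horizontal distance between tin_b_center and stand_top below 0.015 m and height (world z) of tin_b_center between 0.105 and 0.121 m and contact force between tin_b and stand between 0.5 and 2.6 N and angle between tin_b_center's own z axis and vertical below 0.1 rad and linear speed of tin_b below 0.03 m/s and contact force between the fingers and tin_b below 0.1 N) or (horizontal distance between tin_c_center and stand_top below 0.015 m and height (world z) of tin_c_center between 0.105 and 0.121 m and contact force between tin_c and stand between 0.5 and 2.6 N and angle between tin_c_center's own z axis and vertical below 0.1 rad and linear speed of tin_c below 0.03 m/s and contact force between the fingers and tin_c below 0.1 N))), for 0.3 s.
2. the remaining, heaviest tin is held up, upright and still, its base at least 19 cm above the worktop (((height (world z) of tin_a_center above 0.223 m and angle between tin_a_center's own z axis and vertical below 0.25 rad and linear speed of tin_a below 0.05 m/s and contact force between the fingers and tin_a above 2 N and contact force between tin_a and stand below 0.1 N and contact force between tin_a and tin_b below 0.1 N and contact force between tin_a and tin_c below 0.1 N) or (height (world z) of tin_b_center above 0.223 m and angle between tin_b_center's own z axis and vertical below 0.25 rad and linear speed of tin_b below 0.05 m/s and contact force between the fingers and tin_b above 2 N and contact force between tin_b and stand below 0.1 N and contact force between tin_b and tin_a below 0.1 N and contact force between tin_b and tin_c below 0.1 N) or (height (world z) of tin_c_center above 0.223 m and angle between tin_c_center's own z axis and vertical below 0.25 rad and linear speed of tin_c below 0.05 m/s and contact force between the fingers and tin_c above 2 N and contact force between tin_c and stand below 0.1 N and contact force between tin_c and tin_a below 0.1 N and contact force between tin_c and tin_b below 0.1 N))), for 0.2 s.
At the end, for the whole second after the job is handed in: Heaviest tin in the fingers, base over 19 cm above the worktop, within 0.25 rad of upright, still, on nothing else; lightest released on the stand, upright (0.1 rad), within 15 mm of the middle; middle one released, upright (0.1 rad) on the worktop; all at rest (((horizontal distance between tin_a_center and stand_top below 0.015 m and height (world z) of tin_a_center between 0.105 and 0.121 m and contact force between tin_a and stand between 0.5 and 2.6 N and angle between tin_a_center's own z axis and vertical below 0.1 rad and linear speed of tin_a below 0.03 m/s and contact force between the fingers and tin_a below 0.1 N) or (horizontal distance between tin_b_center and stand_top below 0.015 m and height (world z) of tin_b_center between 0.105 and 0.121 m and contact force between tin_b and stand between 0.5 and 2.6 N and angle between tin_b_center's own z axis and vertical below 0.1 rad and linear speed of tin_b below 0.03 m/s and contact force between the fingers and tin_b below 0.1 N) or (horizontal distance between tin_c_center and stand_top below 0.015 m and height (world z) of tin_c_center between 0.105 and 0.121 m and contact force between tin_c and stand between 0.5 and 2.6 N and angle between tin_c_center's own z axis and vertical below 0.1 rad and linear speed of tin_c below 0.03 m/s and contact force between the fingers and tin_c below 0.1 N)) and ((height (world z) of tin_a_center between 0.025 and 0.041 m and contact force between tin_a and anything else between 2.6 and 5.5 N and angle between tin_a_center's own z axis and vertical below 0.1 rad and linear speed of tin_a below 0.03 m/s and contact force between the fingers and tin_a below 0.1 N) or (height (world z) of tin_b_center between 0.025 and 0.041 m and contact force between tin_b and anything else between 2.6 and 5.5 N and angle between tin_b_center's own z axis and vertical below 0.1 rad and linear speed of tin_b below 0.03 m/s and contact force between the fingers and tin_b below 0.1 N) or (height (world z) of tin_c_center between 0.025 and 0.041 m and contact force between tin_c and anything else between 2.6 and 5.5 N and angle between tin_c_center's own z axis and vertical below 0.1 rad and linear speed of tin_c below 0.03 m/s and contact force between the fingers and tin_c below 0.1 N)) and ((height (world z) of tin_a_center above 0.223 m and angle between tin_a_center's own z axis and vertical below 0.25 rad and linear speed of tin_a below 0.05 m/s and contact force between the fingers and tin_a above 2 N and contact force between tin_a and stand below 0.1 N and contact force between tin_a and tin_b below 0.1 N and contact force between tin_a and tin_c below 0.1 N) or (height (world z) of tin_b_center above 0.223 m and angle between tin_b_center's own z axis and vertical below 0.25 rad and linear speed of tin_b below 0.05 m/s and contact force between the fingers and tin_b above 2 N and contact force between tin_b and stand below 0.1 N and contact force between tin_b and tin_a below 0.1 N and contact force between tin_b and tin_c below 0.1 N) or (height (world z) of tin_c_center above 0.223 m and angle between tin_c_center's own z axis and vertical below 0.25 rad and linear speed of tin_c below 0.05 m/s and contact force between the fingers and tin_c above 2 N and contact force between tin_c and stand below 0.1 N and contact force between tin_c and tin_a below 0.1 N and contact force between tin_c and tin_b below 0.1 N))); the arm keeps its last pose, push and grip.
It fails at once if a tin tips more than 0.5 rad from upright (angle between any of tin_a_center, tin_b_center, tin_c_center's own z axis and vertical above 0.5 rad).
It fails at once if the teapot, mug or tape roll is moved by more than 2 cm (distance of any of teapot, mug, tape_roll from where it was at the start of the episode above 0.02 m).
It also fails if it takes over 72 s, if anything falls off the work surface, if the arm or the gripper's body presses on something with over 40 N, if the wrist force passes 120 N, or if a joint passes its speed limit or range.

### The arm

A 7-joint arm with a two-finger parallel gripper is mounted at the origin on a cart in front of the work surface, level with it; the furniture and walls round the work are solid. World frame = base frame: x ahead of the robot, y to its left, z up, the work surface at z = 0. Lengths are in m, angles in rad, forces in N, time in s.
With the tool pointing down it reaches from about 0.425 to 0.875 m from the base axis. Payload 8.4 kg.
Tool frame: the origin (TCP) lies on the centre line of the jaws, within the pads' length; the fingertips stand 25 mm ahead of it and the grasp point (between the pads) lies 6 mm ahead of it; z points along the fingers, x is the direction in which the jaws open and shut, and the axes are right-handed (so a half turn about z gives the same grasp; the last joint's range is limited). The gripper opens to 85 mm and grips with 20 to 120 N. Pads are 22 mm wide; open, the fingers measure 114 mm over their backs; the gripper's body (76 mm by 85 mm) begins 54 mm behind the grasp point. The pads swing forward as they close: fully open they stand 13 mm farther back than shut.
Start: joints at [-1.235, 0.333, 0.04, 1.465, -0.013, 1.343, -0.059], TCP at [0.274, 0.589, 0.256] pointing down, gripper open.
Joint ranges: [-2.58, 2.58], [-0.38, 2.09], [-1.3, 1.39], [0.25, 2.4], [-1.5, 4.64], [0.08, 2.09], [-2.65, 2.65]. Speed limits (rad/s): [2.22, 2.22, 2.79, 2.79, 3.14, 3.14, 3.14].

### API

Orientations are given as a unit quaternion [w, x, y, z].
In Python, from plant import ctrl, eyes gives the robot as it stands. The module is installed in compiled form; this text tells all that it offers.
- The arm moves only by the tool apply_moves, never from a script. Its argument "motion" is a list of rows, each an object of numbers: "x", "y", "z": the shift along the tool's x, y, z in cm; "twist": the turn about the tool's z in rad. A call has 1 to 5 rows; each row shifts and turns the commanded pose from where the row before left it, along the tool's axes as they then stand; what a row does not reach is not made up. A row lasts 1/10 s, in which the tool goes at most 50 mm and 8.59 degrees, less where a joint would pass 70% of its speed; a pose out of reach is approached as far as the arm can. A call is refused whole if a number of a shift passes 5 or a number of a turn 0.15, either way. A call with a gripper value outside its range is refused whole. "grip" is the closure in counts, from 0 (fully open) to 255 (shut), set as the call begins (left out, the last holds). The fingers move at their own pace and stop on an object; "force" is the grip in N (left out, the last holds). Time passes only in rows, so rows that do not move let the fingers close. It gives the time, the measured TCP pose, the force and the opening at its end, in the units of the state.
- ctrl.observe(): the state, without advancing time (a new reading comes with each control period).
- eyes.read_camera(name): name is "scene" or "top" or "wrist"; returns a dict with "frame" (384x512x3 uint8, red, green, blue), "intrinsics" (3x3 intrinsics, pixels), "rvec" (rotation vector, rad) and "tvec" (3), from world to camera coordinates, as OpenCV has them. Camera axes: x right, y down, z forward; pixel columns grow to the right and rows downward; lengths in m; the calibration is good to about 2 mm. The wrist camera is an equidistant fisheye: a pixel r from the principal point sees the ray r / f radians off the axis. A picture is of the moment at which its call begins. There is no depth.
- ctrl.finish_job(): hands the job in, once; it reports no verdict.
The state is a dict: "clock": time; "joint_pos": joint angles; "joint_vel": joint speeds; "joint_efforts": joint torques, N m; "tool_pos": TCP position; "orientation": TCP orientation; "ft_force": force on the tool from outside, world axes, zero at the start; "moment": the same for the moment, N m; "gripper_width": finger opening in m.
Only numpy, scipy, OpenCV 4.12 (cv2) and the standard library are available. Lean on these libraries where they do the work, as an engineer would, in place of code of your own. Each camera call takes 0.05 s, during which the arm holds its last target. There are 200 camera calls.

## Working session

There is one attempt and no reset: what is moved stays moved. The work goes in short steps, Python scripts to look and compute and a tool call to move; the robot and the scene stay as the last step left them, time stands still between calls to the robot, and variables do not carry over. Pictures are saved under pics/ and viewed, about 8 in all and at most 12, crops included, and the job is handed in when it is done.

Besides the shell and the picture viewer there is one more tool, called after "Emit:" as a command line: name --argument value ..., lists and objects as JSON in quotes. apply_moves: Moves the arm, as the interface text tells. Its arguments: {"type":"object","properties":{"motion":{"type":"array","items":{"type":"object","properties":{"x":{"type":"number"},"y":{"type":"number"},"z":{"type":"number"},"twist":{"type":"number"}}}},"grip":{"type":"number"},"force":{"type":"number"}},"required":["motion"]}

```bash
mkdir -p pics
cat > h.py <<'E'
import numpy as np, cv2
from plant import ctrl, eyes
def snap(n,f):
    c=eyes.read_camera(n); im=c['frame'][:,:,::-1].copy(); cv2.imwrite(f'pics/{f}.png',im)
    np.savez(f'pics/{f}.npz',K=c['intrinsics'],r=c['rvec'],t=c['tvec']); return im
def at(f,u,v,z):
    d=np.load(f'pics/{f}.npz'); R=cv2.Rodrigues(d['r'])[0]; o=-R.T@d['t'].ravel()
    w=R.T@np.linalg.inv(d['K'])@[u,v,1]; return o+w*(z-o[2])/w[2]
E
python3 - <<'E'
from h import *
print(ctrl.observe())
a=snap('scene','s0');b=snap('top','t0');cv2.imwrite('pics/t0b.png',cv2.resize(b,(800,600),interpolation=cv2.INTER_CUBIC));cv2.imwrite('pics/s0b.png',cv2.resize(a,(800,600),interpolation=cv2.INTER_CUBIC))
E
```

```text
{'clock': 0.0, 'joint_pos': array([-1.23521865,  0.33390198,  0.03986744,  1.46625368, -0.0133717 ,
        1.34329172, -0.05849542]), 'joint_vel': array([-2.93639420e-04,  8.02296770e-04,  7.03159950e-05,  9.85149587e-04,
       -2.95752887e-04,  1.20963571e-03,  3.03926522e-04]), 'joint_efforts': array([-1.13380596e-03, -6.58573723e+01,  1.36448711e+00, -4.05574965e+01,
        1.66937441e-02,  1.24442222e-02,  1.01680328e-05]), 'tool_pos': array([0.27364296, 0.5891463 , 0.25543552]), 'orientation': array([ 4.82139276e-04,  8.42973271e-01,  5.37954862e-01, -6.31667868e-04]), 'ft_force': array([-0.05060409,  0.43200624, -0.74285577]), 'moment': array([-0.01976627, -0.01464089, -0.01809843]), 'gripper_width': 0.08533976074823621}
```

View pics/t0b.png

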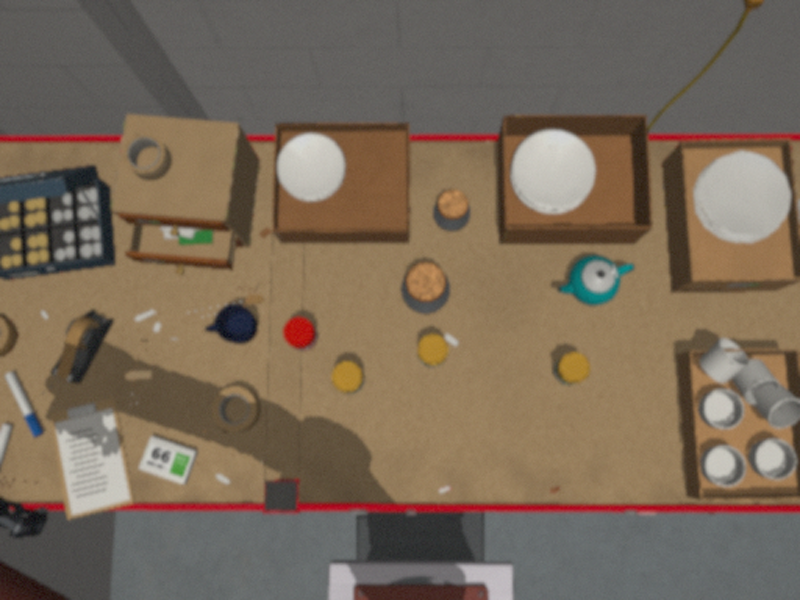

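View pics/s0b.png

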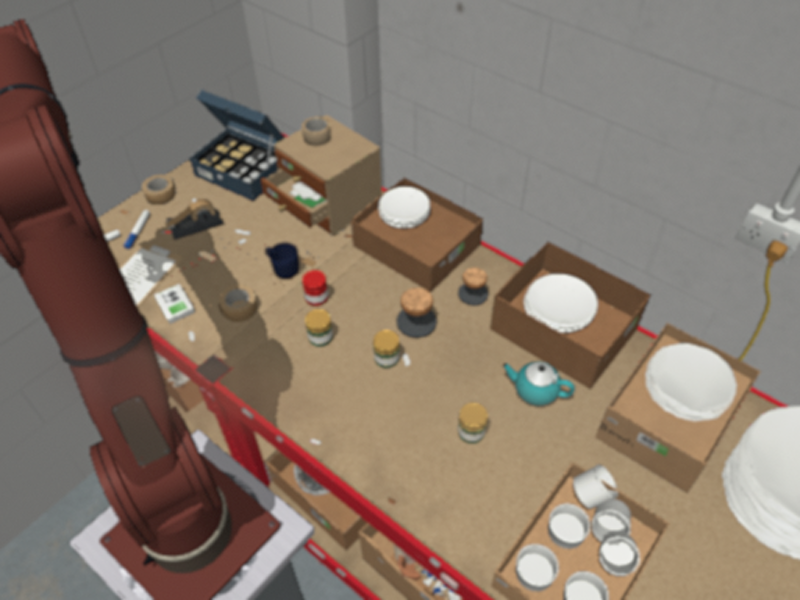

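The top picture shows the brass tin lids at about (347,376), (433,348) and (574,367) in the 800-px view. The large stand is at (426,282), with a smaller stand at (453,205) and the red look-alike at (300,332). The mug is at (236,323), the tape roll at (238,407) and the teapot at (597,278).

Run:
```python
from h import *
im=cv2.imread('pics/t0.png'); hsv=cv2.cvtColor(im,cv2.COLOR_BGR2HSV)
d=np.load('pics/t0.npz'); R=cv2.Rodrigues(d['r'])[0]; print('cam',-R.T@d['t'].ravel())
for n,u,v,z in [('tin1',347,376,.066),('tin2',433,348,.066),('tin3',574,367,.066),('stand',426,282,.08)]:
    u*=.64;v*=.64
    x0,y0=int(u)-22,int(v)-22; p=hsv[y0:y0+44,x0:x0+44]
    print(n,'hsv',hsv[int(v),int(u)])
    c=hsv[int(v),int(u)].astype(int)
    m=((abs(p[:,:,0].astype(int)-c[0])<6)&(abs(p[:,:,1].astype(int)-c[1])<45)&(abs(p[:,:,2].astype(int)-c[2])<50)).astype('uint8')
    m=cv2.morphologyEx(m,cv2.MORPH_OPEN,np.ones((3,3),np.uint8))
    k,l,st,ce=cv2.connectedComponentsWithStats(m); i=l[22,22]; 
    print(n,st[i],ce[i]+[x0,y0],at('t0',*(ce[i]+[x0,y0]),z).round(4), at('t0',u,v,z).round(3))
for n,u,v,z in [('mug',236,323,.062),('tape',238,407,.037),('teapot',597,278,.05),('spout',565,288,.05),('red',300,332,.066),('small',453,205,.06)]: print(n,at('t0',u*.64,v*.64,z).round(3))
```

```text
cam [0.36901963 0.0021043  1.38902041]
tin1 hsv [ 20 176 174]
tin1 [ 12  13  20  20 322] [221.48447205 240.63975155] [0.4665 0.1288 0.066 ] [0.467 0.127 0.066]
tin2 hsv [ 20 181 173]
tin2 [ 12  14  20  20 310] [276.50645161 223.2483871 ] [ 0.5136 -0.0188  0.066 ] [ 0.515 -0.02   0.066]
tin3 hsv [ 20 186 170]
tin3 [ 13  13  19  20 309] [367.15210356 234.62459547] [ 0.4835 -0.2614  0.066 ] [ 0.483 -0.262  0.066]
stand hsv [ 15 135 164]
stand [   0    0   44   44 1523] [271.56401838 176.97833224] [ 0.6379 -0.0054  0.08  ] [ 0.628 -0.008  0.08 ]
mug [0.559 0.323 0.062]
tape [0.414 0.32  0.037]
teapot [ 0.642 -0.311  0.05 ]
spout [ 0.624 -0.254  0.05 ]
red [0.543 0.21  0.066]
small [ 0.772 -0.057  0.06 ]
```

Emit:
apply_moves --motion '[{"twist": -0.11}, {"twist": -0.11}, {"twist": -0.11}, {"twist": -0.104}, {"x": 0}]' --grip 0 --force 60

```text
invalid input
```

Emit:
apply_moves --motion '[{"x": -3.8, "y": 1.6}, {"x": -3.8, "y": 1.6}, {"x": -3.8, "y": 1.6}, {"x": -3.8, "y": 1.6}, {"x": -3.8, "y": 1.6}]'

```text
invalid input
```

Emit:
apply_moves --motion '[{"x": -3.8, "y": 1.6}, {"x": -3.8, "y": 1.6}, {"x": -3.8, "y": 1.6}, {"x": -3.8, "y": 1.6}, {"x": 0}]'

```text
invalid input
```

Run:
```python
from h import *
im=cv2.imread('pics/t0.png'); c=cv2.resize(im[150:210,240:310],None,fx=8,fy=8,interpolation=cv2.INTER_CUBIC); cv2.imwrite('pics/st.png',c)
```

```text
(no output)
```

View pics/st.png

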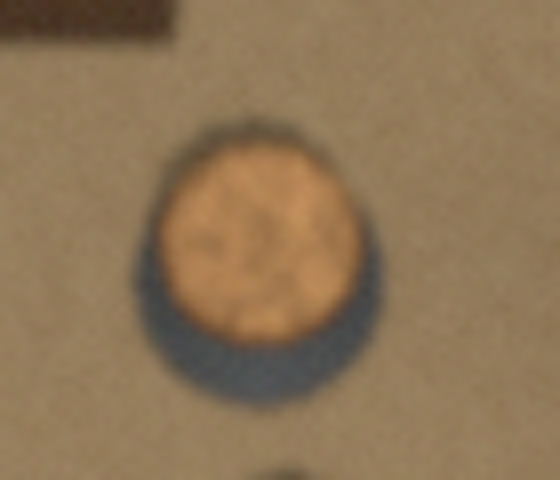

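The cork face in the crop is centred at (260,240), which is about (272.1,179.6) native. The moves were refused, so I'll retry with every field filled in.

Emit:
apply_moves --motion '[{"x": 0, "y": 0, "z": 0, "twist": -0.11}, {"x": 0, "y": 0, "z": 0, "twist": -0.11}, {"x": 0, "y": 0, "z": 0, "twist": -0.11}, {"x": 0, "y": 0, "z": 0, "twist": -0.104}]' --grip 0 --force 60

```text
clock: 0.5
tool_pos: [0.2737, 0.5893, 0.2558]
orientation: [0.0, 0.706, 0.708, -0.0]
ft_force: [-0.1, -0.9, -0.1]
gripper_width: 0.0852
```

Run:
```python
from h import *
print(at('t0',272.1,179.6,.08)); s=ctrl.observe(); print(s['clock'],s['tool_pos'],s['orientation'])
```

```text
[ 0.63069    -0.00682698  0.08      ]
0.5 [0.27366973 0.58928597 0.25575775] [ 1.95650692e-04  7.05801002e-01  7.08409966e-01 -4.77804788e-04]
```

Emit:
apply_moves --motion '[{"x": -3.8, "y": 1.6, "z": 0, "twist": 0}, {"x": -3.8, "y": 1.6, "z": 0, "twist": 0}, {"x": -3.8, "y": 1.6, "z": 0, "twist": 0}, {"x": -3.8, "y": 1.6, "z": 0, "twist": 0}, {"x": -3.8, "y": 1.6, "z": 0, "twist": 0}]'

```text
clock: 1.0
tool_pos: [0.354, 0.3976, 0.256]
orientation: [0.0, 0.707, 0.707, -0.0]
ft_force: [0.3, -0.4, -0.2]
gripper_width: 0.0854
```

Emit:
apply_moves --motion '[{"x": -3.8, "y": 1.6, "z": 0, "twist": 0}, {"x": -3.8, "y": 1.6, "z": 0, "twist": 0}, {"x": -3.8, "y": 1.6, "z": 0, "twist": 0}, {"x": -3.8, "y": 1.6, "z": 0, "twist": 0}, {"x": -3.8, "y": 1.6, "z": 0, "twist": 0}]'

```text
clock: 1.5
tool_pos: [0.4337, 0.2076, 0.2562]
orientation: [-0.0, 0.707, 0.707, -0.0]
ft_force: [1.5, 1.4, -0.1]
gripper_width: 0.0857
```

Emit:
apply_moves --motion '[{"x": -3.8, "y": 1.6, "z": 0, "twist": 0}, {"x": -3.8, "y": 1.6, "z": 0, "twist": 0}, {"x": 0, "y": 0, "z": 4, "twist": 0}, {"x": 0, "y": 0, "z": 4, "twist": 0}, {"x": 0, "y": 0, "z": 0, "twist": 0}]'

```text
clock: 2.0
tool_pos: [0.4624, 0.1319, 0.1719]
orientation: [-0.001, 0.708, 0.707, -0.004]
ft_force: [-1.2, 0.2, 0.3]
gripper_width: 0.0857
```

Emit:
apply_moves --motion '[{"x": -0.3, "y": 0.4, "z": 4, "twist": 0}, {"x": 0, "y": 0, "z": 4, "twist": 0}, {"x": 0, "y": 0, "z": 3, "twist": 0}, {"x": 0, "y": 0, "z": 1.5, "twist": 0}, {"x": 0, "y": 0, "z": 0, "twist": 0}]'

```text
clock: 2.5
tool_pos: [0.4687, 0.1305, 0.0508]
orientation: [-0.0, 0.707, 0.707, -0.001]
ft_force: [0.4, 0.5, 0.4]
gripper_width: 0.0854
```

Emit:
apply_moves --motion '[{"x": 0, "y": 0, "z": 0, "twist": 0}, {"x": 0, "y": 0, "z": 0, "twist": 0}, {"x": 0, "y": 0, "z": 0, "twist": 0}, {"x": 0, "y": 0, "z": 0, "twist": 0}, {"x": 0, "y": 0, "z": 0, "twist": 0}]' --grip 255 --force 60

```text
clock: 3.0
tool_pos: [0.4707, 0.1308, 0.0533]
orientation: [0.0, 0.707, 0.707, 0.001]
ft_force: [-2.2, -0.5, 8.1]
gripper_width: 0.0531
```

Emit:
apply_moves --motion '[{"x": 0, "y": 0, "z": 0, "twist": 0}, {"x": 0, "y": 0, "z": 0, "twist": 0}, {"x": 0, "y": 0, "z": 0, "twist": 0}, {"x": 0, "y": 0, "z": 0, "twist": 0}, {"x": 0, "y": 0, "z": 0, "twist": 0}]'

```text
clock: 3.5
tool_pos: [0.4707, 0.1309, 0.0533]
orientation: [0.0, 0.707, 0.707, 0.001]
ft_force: [-1.7, -0.1, 8.1]
gripper_width: 0.0529
```

Emit:
apply_moves --motion '[{"x": 0, "y": 0, "z": -1, "twist": 0}, {"x": 0, "y": 0, "z": -2, "twist": 0}, {"x": 0, "y": 0, "z": -2, "twist": 0}, {"x": 0, "y": 0, "z": 0, "twist": 0}, {"x": 0, "y": 0, "z": 0, "twist": 0}]'

```text
clock: 4.0
tool_pos: [0.4697, 0.1306, 0.1021]
orientation: [0.0, 0.707, 0.707, 0.001]
ft_force: [-0.2, -0.3, -1.4]
gripper_width: 0.0528
```

Emit:
apply_moves --motion '[{"x": 0, "y": 0, "z": 0, "twist": 0}, {"x": 0, "y": 0, "z": 0, "twist": 0}, {"x": 0, "y": 0, "z": 0, "twist": 0}]'

```text
clock: 4.3
tool_pos: [0.469, 0.1302, 0.1007]
orientation: [-0.0, 0.707, 0.707, -0.001]
ft_force: [0.4, 0.5, -0.8]
gripper_width: 0.0529
```

Emit:
apply_moves --motion '[{"x": 0, "y": 0, "z": 0, "twist": 0}, {"x": 0, "y": 0, "z": 0, "twist": 0}]'

```text
clock: 4.5
tool_pos: [0.4693, 0.1302, 0.1011]
orientation: [-0.0, 0.707, 0.707, -0.0]
ft_force: [-0.5, -0.3, -1.7]
gripper_width: 0.0529
```

Hefted force is about −1.3 N (about 0.13 kg), so tin 1 is the lightest. I'll carry it to the stand.

Emit:
apply_moves --motion '[{"x": 0, "y": 0, "z": -4, "twist": 0}, {"x": 0, "y": 0, "z": -4, "twist": 0}, {"x": -2.7, "y": 3.2, "z": 0, "twist": 0}, {"x": -2.7, "y": 3.2, "z": 0, "twist": 0}, {"x": -2.7, "y": 3.2, "z": 0, "twist": 0}]'

```text
clock: 5.0
tool_pos: [0.5665, 0.0486, 0.1819]
orientation: [0.0, 0.707, 0.707, 0.001]
ft_force: [-0.2, 1.6, -1.8]
gripper_width: 0.053
```

Emit:
apply_moves --motion '[{"x": -2.7, "y": 3.2, "z": 0, "twist": 0}, {"x": -2.7, "y": 3.2, "z": 0, "twist": 0}, {"x": 0, "y": 0, "z": 0, "twist": 0}, {"x": 0, "y": 0, "z": 0, "twist": 0}, {"x": 0, "y": 0, "z": 0, "twist": 0}]'

```text
clock: 5.5
tool_pos: [0.6287, -0.0038, 0.181]
orientation: [-0.001, 0.707, 0.707, -0.0]
ft_force: [0.5, 0.6, -1.0]
gripper_width: 0.0529
```

Run:
```python
from h import *
s=ctrl.observe(); print(s['tool_pos'],s['orientation'],s['ft_force'])
a=snap('scene','s1'); snap('top','t1'); w=snap('wrist','w1')
c=cv2.resize(a[120:280,190:400],(630,480),interpolation=cv2.INTER_CUBIC)
cv2.imwrite('pics/m1.png',c); cv2.imwrite('pics/m1w.png',w)
```

```text
[ 0.62872541 -0.00377399  0.18100067] [-5.28569976e-04  7.07058476e-01  7.07154875e-01 -1.20499323e-04] [ 0.51840624  0.63084513 -0.97557061]
```

View pics/m1w.png

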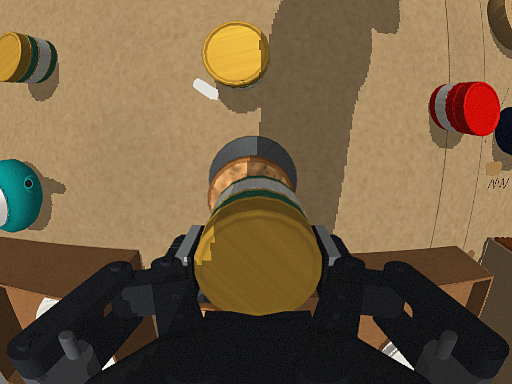

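View pics/m1.png

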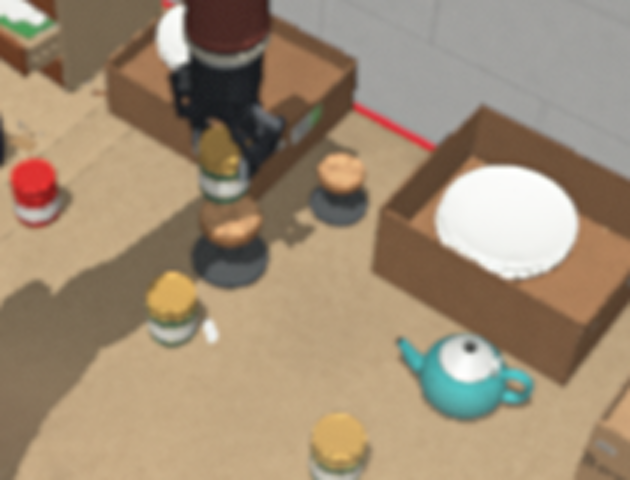

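The wrist view shows the lid centred near (258,256) with extents 194–322. The stand behind it spans about 208–296 with its foot top at row 137. I'll compare these with projections.

```bash
cat >> h.py <<'E'
def fish(f,P):
    d=np.load(f'pics/{f}.npz'); R=cv2.Rodrigues(d['r'])[0]; K=d['K']
    c=np.atleast_2d(P)@R.T+d['t'].ravel(); th=np.arctan2(np.hypot(c[:,0],c[:,1]),c[:,2]); ph=np.arctan2(c[:,1],c[:,0])
    return np.c_[K[0,2]+K[0,0]*th*np.cos(ph),K[1,2]+K[1,1]*th*np.sin(ph)]
def circ(x,y,z,r):
    a=np.linspace(0,2*np.pi,181); return np.c_[x+r*np.cos(a),y+r*np.sin(a),0*a+z]
E
python3 - <<'E'
from h import *
def ext(p): return p.min(0).round(1),p.max(0).round(1)
for n,c in [('foot',circ(.631,-.007,0.0,.045)),('foot1cm',circ(.631,-.007,.01,.045)),('cork',circ(.631,-.007,.08,.035)),('lid',circ(.6275,-.0038,.181-.0533+.066,.027)),('tin2',circ(.5136,-.0188,.066,.027))]:
    print(n,*ext(fish('w1',c)))
E
```

```text
foot [211.3 134. ] [297.7 218.2]
foot1cm [209.9 134.8] [299.  221.6]
cork [208.8 155.7] [298.5 241.4]
lid [193.9 212.9] [322.9 322.8]
tin2 [204.3  17.7] [273.4  83.1]
```

Lid position says the tin sits about 4.5 mm toward −x of the TCP, consistent with the grasp. I'll correct by +8 mm in x and −4 mm in y, then lower.

Emit:
apply_moves --motion '[{"x": -0.4, "y": 0.8, "z": 1, "twist": 0}, {"x": 0, "y": 0, "z": 1.5, "twist": 0}, {"x": 0, "y": 0, "z": 1.3, "twist": 0}, {"x": 0, "y": 0, "z": 0.5, "twist": 0}, {"x": 0, "y": 0, "z": 0, "twist": 0}]'

```text
clock: 6.15
tool_pos: [0.6364, -0.0088, 0.1367]
orientation: [-0.001, 0.707, 0.707, -0.001]
ft_force: [0.8, -0.1, -1.0]
gripper_width: 0.0527
```

Emit:
apply_moves --motion '[{"x": 0, "y": 0, "z": 0.2, "twist": 0}, {"x": 0, "y": 0, "z": 0, "twist": 0}, {"x": 0, "y": 0, "z": 0, "twist": 0}]'

```text
clock: 6.45
tool_pos: [0.6376, -0.0088, 0.1368]
orientation: [0.0, 0.707, 0.707, 0.0]
ft_force: [0.1, -0.2, -1.6]
gripper_width: 0.0527
```

Emit:
apply_moves --motion '[{"x": 0, "y": 0, "z": 0.2, "twist": 0}, {"x": 0, "y": 0, "z": 0, "twist": 0}, {"x": 0, "y": 0, "z": 0, "twist": 0}]'

```text
clock: 6.75
tool_pos: [0.6373, -0.0088, 0.1344]
orientation: [0.0, 0.707, 0.707, 0.0]
ft_force: [0.3, 0.8, -0.5]
gripper_width: 0.0531
```

Emit:
apply_moves --motion '[{"x": 0, "y": 0, "z": 0.1, "twist": 0}, {"x": 0, "y": 0, "z": 0, "twist": 0}, {"x": 0, "y": 0, "z": 0, "twist": 0}]'

```text
clock: 7.05
tool_pos: [0.6374, -0.0088, 0.1335]
orientation: [0.0, 0.707, 0.707, 0.0]
ft_force: [-1.4, -0.2, 1.7]
gripper_width: 0.0527
```

Contact is made: force rose from −1.3 to +1.7 N. Releasing and rising.

Emit:
apply_moves --motion '[{"x": 0, "y": 0, "z": 0, "twist": 0}, {"x": 0, "y": 0, "z": 0, "twist": 0}, {"x": 0, "y": 0, "z": 0, "twist": 0}, {"x": 0, "y": 0, "z": 0, "twist": 0}, {"x": 0, "y": 0, "z": 0, "twist": 0}]' --grip 0

```text
clock: 7.55
tool_pos: [0.6373, -0.0088, 0.1333]
orientation: [0.0, 0.707, 0.707, -0.0]
ft_force: [0.6, -0.7, 0.2]
gripper_width: 0.0856
```

Emit:
apply_moves --motion '[{"x": 0, "y": 0, "z": -1, "twist": 0}, {"x": 0, "y": 0, "z": -3, "twist": 0}, {"x": 0, "y": 0, "z": -4, "twist": 0}, {"x": 0, "y": 0, "z": -3, "twist": 0}, {"x": 0, "y": 0, "z": 0, "twist": 0}]'

```text
clock: 8.05
tool_pos: [0.6394, -0.0092, 0.2492]
orientation: [0.003, 0.708, 0.707, 0.003]
ft_force: [0.8, -0.2, 0.5]
gripper_width: 0.0853
```

Run:
```python
from h import *
s=ctrl.observe(); print(s['clock'],s['tool_pos'],s['ft_force'],s['gripper_width'])
w=snap('wrist','w2'); cv2.imwrite('pics/w2b.png',w)
def ext(p): return p.min(0).round(1),p.max(0).round(1)
for n,c in [('foot',circ(.632,-.008,0.01,.045)),('lid',circ(.632,-.008,.146,.027))]:
    print(n,*ext(fish('w2',c)))
```

```text
8.05 [ 0.63943851 -0.00923933  0.24921719] [ 0.81985377 -0.18768555  0.45829995] 0.08534528618739452
foot [221.9 120.5] [295.6 193. ]
lid [224.9 152. ] [294.7 219.3]
```

View pics/w2b.png

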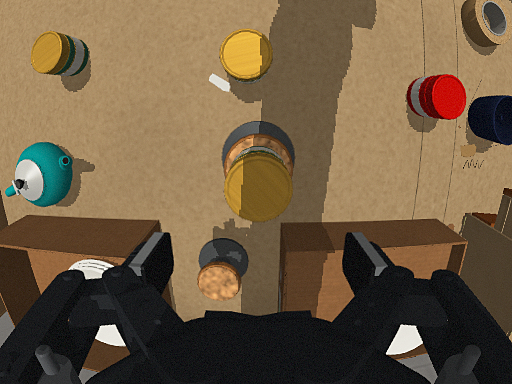

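The tin on the stand shows its lid at about (258,186), and a centred lid would be at (260,186). It stands upright within 2–3 mm of the middle. Next is tin 2.

Emit:
apply_moves --motion '[{"x": -0.4, "y": -4.2, "z": 0, "twist": 0}, {"x": -0.3, "y": -4.2, "z": 0, "twist": 0}, {"x": -0.3, "y": -4, "z": 0, "twist": 0}, {"x": 0, "y": 0, "z": 4, "twist": 0}, {"x": 0, "y": 0, "z": 4, "twist": 0}]'

```text
clock: 8.6
tool_pos: [0.5129, -0.0184, 0.1636]
orientation: [0.0, 0.707, 0.707, 0.002]
ft_force: [1.7, 1.0, -1.3]
gripper_width: 0.0856
```

Emit:
apply_moves --motion '[{"x": 0, "y": 0, "z": 0, "twist": 0}, {"x": 0, "y": 0, "z": 0, "twist": 0}]'

```text
clock: 8.8
tool_pos: [0.5129, -0.0189, 0.1634]
orientation: [-0.0, 0.707, 0.707, -0.001]
ft_force: [0.6, -0.3, -0.1]
gripper_width: 0.0853
```

Emit:
apply_moves --motion '[{"x": 0, "y": 0, "z": 4, "twist": 0}, {"x": 0, "y": 0, "z": 4, "twist": 0}, {"x": 0, "y": 0, "z": 2.4, "twist": 0}, {"x": 0, "y": 0, "z": 1, "twist": 0}, {"x": 0, "y": 0, "z": 0, "twist": 0}]'

```text
clock: 9.3
tool_pos: [0.5138, -0.0187, 0.0497]
orientation: [-0.0, 0.707, 0.707, -0.0]
ft_force: [0.1, -1.0, 0.1]
gripper_width: 0.0856
```

Emit:
apply_moves --motion '[{"x": 0, "y": 0, "z": 0, "twist": 0}, {"x": 0, "y": 0, "z": 0, "twist": 0}, {"x": 0, "y": 0, "z": 0, "twist": 0}, {"x": 0, "y": 0, "z": 0, "twist": 0}, {"x": 0, "y": 0, "z": 0, "twist": 0}]' --grip 255 --force 70

```text
clock: 9.8
tool_pos: [0.5147, -0.019, 0.0513]
orientation: [0.001, 0.708, 0.707, 0.001]
ft_force: [-2.1, -1.7, 9.2]
gripper_width: 0.053
```

Emit:
apply_moves --motion '[{"x": 0, "y": 0, "z": 0, "twist": 0}, {"x": 0, "y": 0, "z": 0, "twist": 0}, {"x": 0, "y": 0, "z": 0, "twist": 0}]'

```text
clock: 10.1
tool_pos: [0.5147, -0.019, 0.0514]
orientation: [0.001, 0.708, 0.707, 0.001]
ft_force: [-3.2, -2.1, 11.0]
gripper_width: 0.0527
```

Emit:
apply_moves --motion '[{"x": 0, "y": 0, "z": -1, "twist": 0}, {"x": 0, "y": 0, "z": -1.5, "twist": 0}, {"x": 0, "y": 0, "z": -1, "twist": 0}, {"x": 0, "y": 0, "z": 0, "twist": 0}, {"x": 0, "y": 0, "z": 0, "twist": 0}]'

```text
clock: 10.6
tool_pos: [0.5131, -0.0185, 0.0843]
orientation: [-0.0, 0.707, 0.707, 0.0]
ft_force: [-0.6, 0.3, -7.1]
gripper_width: 0.0524
```

Emit:
apply_moves --motion '[{"x": 0, "y": 0, "z": 0, "twist": 0}, {"x": 0, "y": 0, "z": 0, "twist": 0}, {"x": 0, "y": 0, "z": 0, "twist": 0}]'

```text
clock: 10.9
tool_pos: [0.513, -0.0188, 0.0839]
orientation: [-0.0, 0.707, 0.707, -0.0]
ft_force: [-0.4, -0.0, -7.0]
gripper_width: 0.0524
```

Emit:
apply_moves --motion '[{"x": 0, "y": 0, "z": 0, "twist": 0}, {"x": 0, "y": 0, "z": 0, "twist": 0}]'

```text
clock: 11.1
tool_pos: [0.5132, -0.0187, 0.0842]
orientation: [-0.0, 0.707, 0.707, -0.0]
ft_force: [-0.5, -0.7, -6.5]
gripper_width: 0.0526
```

Tin 2 is about 6.9 N (0.70 kg), the heaviest, so tin 3 is the middle one and stays put. Lifting.

Emit:
apply_moves --motion '[{"x": 0, "y": 0, "z": -2, "twist": 0}, {"x": 0, "y": 0, "z": -4, "twist": 0}, {"x": 0, "y": 0, "z": -4, "twist": 0}, {"x": 0, "y": 0, "z": -4, "twist": 0}, {"x": 0, "y": 0, "z": -4, "twist": 0}]'

```text
clock: 11.6
tool_pos: [0.5129, -0.0189, 0.2659]
orientation: [-0.0, 0.708, 0.707, 0.0]
ft_force: [1.2, -0.3, -7.0]
gripper_width: 0.0526
```

Emit:
apply_moves --motion '[{"x": 0, "y": 0, "z": -2, "twist": 0}, {"x": 0, "y": 0, "z": 0, "twist": 0}, {"x": 0, "y": 0, "z": 0, "twist": 0}, {"x": 0, "y": 0, "z": 0, "twist": 0}, {"x": 0, "y": 0, "z": 0, "twist": 0}]'

```text
clock: 12.1
tool_pos: [0.5125, -0.0187, 0.2826]
orientation: [-0.001, 0.707, 0.707, -0.001]
ft_force: [0.4, -0.5, -6.4]
gripper_width: 0.0529
```

Emit:
apply_moves --motion '[{"x": 0, "y": 0, "z": 0, "twist": 0}, {"x": 0, "y": 0, "z": 0, "twist": 0}, {"x": 0, "y": 0, "z": 0, "twist": 0}, {"x": 0, "y": 0, "z": 0, "twist": 0}, {"x": 0, "y": 0, "z": 0, "twist": 0}]'

```text
clock: 12.6
tool_pos: [0.5133, -0.0187, 0.2843]
orientation: [0.0, 0.707, 0.707, -0.0]
ft_force: [0.4, -0.6, -6.6]
gripper_width: 0.0525
```

Run:
```python
from h import *
s=ctrl.observe(); print(s['clock'],s['tool_pos'],s['ft_force'],s['gripper_width'])
a=snap('scene','s3'); cv2.imwrite('pics/m3.png',cv2.resize(a[90:300,160:440],(800,600),interpolation=cv2.INTER_CUBIC))
```

```text
12.6 [ 0.5133093  -0.0187112   0.28431754] [ 0.37487598 -0.59727235 -6.6106165 ] 0.052467534805429414
```

View pics/m3.png

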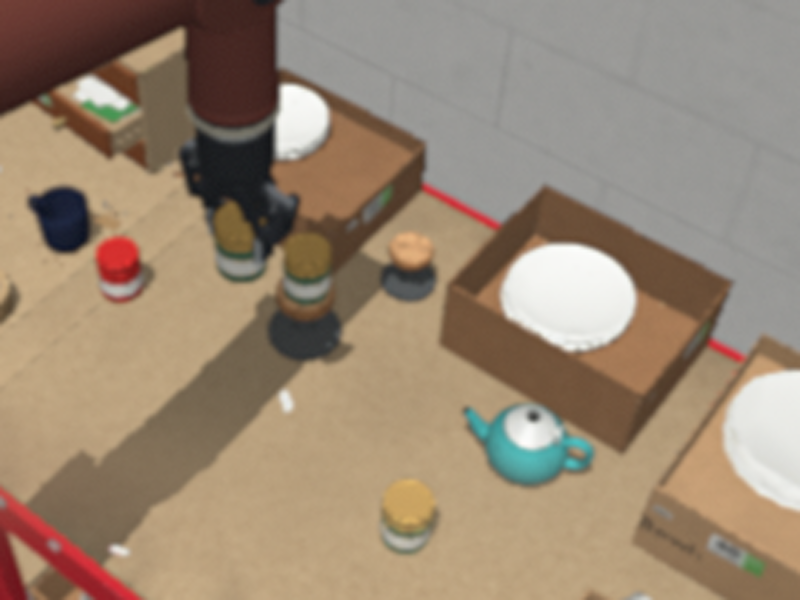

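The picture shows the held tin upright at (240,240) and the lightest tin upright on the stand at (307,270). The middle tin stands on the worktop at (408,515), and the mug and teapot have not moved. Handing in.

```bash
python3 -c "
from plant import ctrl
print(ctrl.finish_job()); s=ctrl.observe(); print(s['clock'],s['tool_pos'],s['ft_force'],s['gripper_width'])"
```

```text
the job is handed in; nothing more can be done
None
the job is handed in; nothing more can be done
```

The job is handed in after 12.6 s of robot time. No verdict is reported, so my own checks below are all there is.

- **Lightest tin:** the left tin hefted at about 1.3 N (about 0.13 kg). I stood it on the large photo stand and let go. The wrist picture put its lid 2–3 mm from the middle of the stand, and it looked upright.
- **Heaviest tin:** the centre tin hefted at about 6.9 N (about 0.70 kg). It is held upright and still, with its base about 23 cm above the worktop and the last reading at −6.6 N.
- **Middle tin:** the right tin was never touched. I took it as the middle one by elimination and did not heft it; it stands upright on the worktop.
- **Bystanders:** the mug and teapot looked unmoved in the last scene picture. The tape roll was outside that crop, and the arm never went down near it.

My first three move calls were refused as "invalid input" because each row needs all four fields; nothing moved. While closing on each tin, the fingers pressed down on it with about 8–11 N, well inside the limits.

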